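# Find the side on which a warped iron cover rocks and wedge it firm

## Task

The round iron cover on the granite surface plate is warped: along one side, hidden from above, its underside stands clear and the cover rocks when that side is pressed. Press gently on its rim to find that side, then slide the wooden wedge, thin end first, under it until it is snug, without shoving the cover out of its place. Let go of the wedge, press gently on the rim above it to check that the cover no longer rocks, and leave the wedge in and the other things where they are.

Things in the scene. Friction and masses are not known exactly. Their poses are not given: they have to be found in the camera images.
- surface_plate: dark granite surface plate, 260 x 260 x 40 mm, fixed; origin at the centre of its underside on the table, its flat top is 40 mm above; z up, x and y along its sides
- cover: loose round cast-iron cover, 130 mm across, 1.25 kg, level at rest; flat top 20 mm above its origin (centre of underside); middle boss 4 mm higher, 40 mm across. One side of the underside, in an unknown direction unrelated to x and y, is 8 mm clear of the plate: 2 to 3 N near the rim there (6 N at 45 degrees off) rocks it down 0.14 rad about a line 8 mm from the centre; let go, it returns
- wedge: loose plain pine wedge, 30 mm wide, 80 mm long, lying flat; origin at the middle of its underside, x across, y along it toward the thick end (18 mm high at y = +40 mm); the top slopes evenly to the thin end (4 mm at y = -40 mm), so it is 8 mm thick 23 mm from the thin end; z up. A push of about 4 N seats it; much more shoves the cover along
- wedge_tip (a point): middle of the lower edge of the wedge's thin end, 40 mm from its origin along its -y
- sanding_block: loose cork sanding block, 64 x 112 x 27 mm, a bystander; origin under its centre
- tape_roll: loose roll of masking tape lying flat, 104 mm across, 25 mm high, a bystander; origin under its centre
- paint_tin: loose open yellow paint tin, 63 mm across, 56 mm high, a bystander; origin under its centre
Mind the look-alikes: they are no part of the job. Several things look just like the wedge: the one meant starts nearest to the robot's base.

How it is judged:
By the outcome, as a careful person would: the job done as asked, in the order asked, and still so for the second after the job is handed in, with the robot touching nothing.
It also fails if it takes over 72 s, if anything falls off the work surface, if the arm or the gripper's body presses on something with over 40 N, if the wrist force passes 120 N, or if a joint passes its speed limit or range.

## Robot

A 6-joint arm with a two-finger parallel gripper is mounted at the origin on a cart in front of the work surface, level with it; the furniture and walls round the work are solid. World frame = base frame: x ahead of the robot, y to its left, z up, the work surface at z = 0. Lengths are in mm, angles in rad, forces in N, time in s.
With the tool pointing down it reaches from about 275 to 1000 mm from the base axis. Payload 8.4 kg.
Tool frame: the origin (TCP) lies at the very end of the fingers, on their centre line; the grasp point (between the pads) lies 19 mm behind it; z points along the fingers, y is the line along which they close (so a half turn about z gives the same grasp; the last joint's range is limited). The gripper opens to 85 mm and grips with 20 to 120 N. Pads are 22 mm wide; open, the fingers measure 114 mm over their backs; the gripper's body (76 mm by 85 mm) begins 54 mm behind the grasp point. The pads swing forward as they close: fully open they stand 13 mm farther back than shut.
Start: joints at [1.29, 0.353, 1.633, -0, 1.155, -0.002], TCP at [172, 600.869, 231.281] pointing down, gripper open.
Joint ranges: [-2.63, 2.63], [-0.92, 2.1], [0.06, 2.66], [-1.3, 4.44], [0, 2.69], [-3.02, 3.02]. Speed limits (rad/s): [2.22, 2.22, 2.79, 3.14, 3.14, 3.14].

## Interface

Orientations are given as [roll, pitch, yaw] about the fixed x, y, z axes, in that order (R = Rz(yaw) Ry(pitch) Rx(roll)).
In Python, from rig import sensors, grab_frame, camera_params, order gives the robot as it stands. The module is installed in compiled form; this text tells all that it offers.
- The arm moves only by the tool move_arm, never from a script. Its argument "motion" is a list of rows, each a list of 7 numbers: the turn, a rotation vector about the tool's x, y, z in a scale on which 1.0 is pi rad, then the shift along the tool's x, y, z in normalised numbers (1 is 750 mm), then the finger opening in m, from 0 to 0.0854. A call has 1 to 8 rows; each row is the pose to reach, as a shift and turn from the pose commanded when the call began, along the tool's axes at that moment; what a row does not reach only later rows make up. A row lasts 1/8 s, in which the tool goes at most 62.5 mm and 10.7 degrees, less where a joint would pass 70% of its speed; a pose out of reach is approached as far as the arm can. A shift or turn number past 1, either way, is cut back to 1. A call with a gripper value outside its range is refused whole. The fingers move at their own pace and stop on an object; "grip_force" is the grip in N (left out, the last holds). Time passes only in rows, so rows that repeat a pose let the fingers close. It gives the time, the measured TCP pose, the force, the opening and the grip force at its end, in the units of the state.
- sensors.sense(): the state, without advancing time (a new reading comes with each control period).
- grab_frame(name): name is "scene" or "top" or "wrist"; returns (picture, depth): 384x512x3 uint8, red, green, blue; 384x512 float32, mm along the optical axis (not along the pixel's ray), 0 where there is no reading.
- camera_params(name): a dict with "camera_matrix" (3x3 intrinsics, pixels), "k1" (the pictures are not rectified: a ray, as slopes to the right and down, at radius r is drawn at 1 + k1 r^2 times it, then the intrinsics apply), "world_from_camera" (4x4, takes a point from camera to world coordinates). Camera axes: x right, y down, z forward; pixel columns grow to the right and rows downward; lengths in mm; the calibration is good to about 2 mm. A picture is of the moment at which its call begins: read the wrist's pose just before it. camera_params takes no time and is no camera call; for the wrist camera it gives the pose at the moment of the call.
- order.sign_off(): hands the job in; it is judged then, once.
The state is a dict: "clock": time; "qpos": joint angles; "qvel": joint speeds; "joint_efforts": joint torques, N m; "eef_pos": TCP position; "tcp_rot": TCP orientation; "contact_force": force on the tool from outside, world axes, zero at the start; "wrist_torque": the same for the moment, N m; "opening": opening from 0.0 (shut) to 1.0 (fully open); "grasp_force": force on a finger pad.
Only numpy, scipy, OpenCV 4.12 (cv2) and the standard library are available. Lean on these libraries where they do the work, as an engineer would, in place of code of your own. Each camera call takes 0.05 s, during which the arm holds its last target. There are 200 camera calls.

## Working session

There is one attempt and no reset: what is moved stays moved. The work goes in short steps, Python scripts to look and compute and a tool call to move; the robot and the scene stay as the last step left them, time stands still between calls to the robot, and variables do not carry over. Pictures are saved under pics/ and viewed, at most 10 in all, crops included, and the job is handed in when it is done.

Besides the shell and the picture viewer there is one more tool, called after "Emit:" as name(argument=value, ...), one argument or row to a line, values as JSON. move_arm: Moves the arm, as the interface text tells. Its arguments: {"type":"object","properties":{"motion":{"type":"array","items":{"type":"array","items":{"type":"number"}}},"grip_force":{"type":"number"}},"required":["motion"]}

```bash
mkdir -p pics; cat > h.py <<'E'
import numpy as np, cv2
from rig import sensors, grab_frame, camera_params, order
def pts(cam,dep,P=None):
    "world xyz for every pixel"
    P=P or camera_params(cam);K=np.array(P["camera_matrix"]);T=np.array(P["world_from_camera"])
    h,w=dep.shape;u,v=np.meshgrid(np.arange(w),np.arange(h))
    uv=np.stack([u,v],-1).reshape(-1,1,2).astype(float)
    n=cv2.undistortPoints(uv,K,np.array([P["k1"],0,0,0,0.])).reshape(h,w,2)
    c=np.concatenate([n*dep[...,None],dep[...,None]],-1)
    return c@T[:3,:3].T+T[:3,3]
def snap(cam,name):
    P=camera_params(cam);im,d=grab_frame(cam);np.savez(f"{name}.npz",im=im,d=d,X=pts(cam,d,P))
    cv2.imwrite(f"pics/{name}.png",cv2.resize(im[...,::-1],(800,600)));return im,d
E
python3 - <<'E'
from h import *
s=sensors.sense();print({k:np.round(v,3) for k,v in s.items()})
for c in("top","scene"):
    snap(c,c+"0")
    print(np.round(camera_params(c)["world_from_camera"],2).tolist())
E
```

```text
{'clock': np.float64(0.0), 'qpos': array([ 1.29 ,  0.354,  1.634, -0.   ,  1.155, -0.002]), 'qvel': array([ 0.   ,  0.   ,  0.002, -0.   ,  0.001, -0.   ]), 'joint_efforts': array([-2.0000e-03, -6.0527e+01, -3.4206e+01, -0.0000e+00,  1.0000e-02,
        0.0000e+00]), 'eef_pos': array([171.857, 600.409, 230.55 ]), 'tcp_rot': array([-3.14 ,  0.   ,  2.863]), 'contact_force': array([ 0.23 , -0.965,  0.741]), 'wrist_torque': array([-0.004, -0.014,  0.036]), 'grasp_force': np.float64(0.0), 'opening': np.float64(1.0)}
[[-0.03, -0.98, 0.17, 315.19], [-1.0, 0.03, 0.01, -169.36], [-0.02, -0.17, -0.99, 1313.24], [0.0, 0.0, 0.0, 1.0]]
[[0.8, -0.45, 0.4, -81.05], [-0.6, -0.61, 0.52, -1001.83], [0.01, -0.65, -0.76, 1252.45], [0.0, 0.0, 0.0, 1.0]]
```

View pics/top0.png

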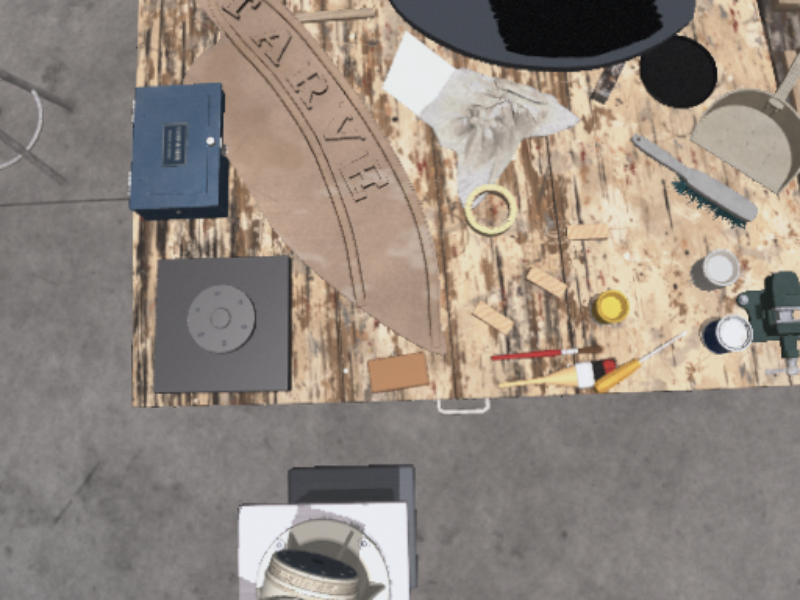

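View pics/scene0.png

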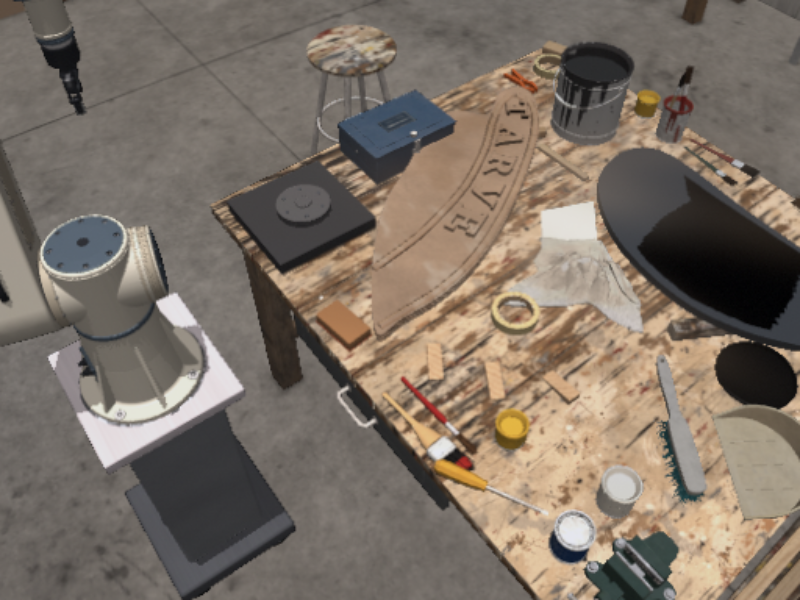

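The top view shows the plate (222,325) with the cover (221,319) on it. There are three wedge look-alikes, at (492,318), (546,282) and (588,232). The base is near (320,570), so (492,318) is the nearest. I'll measure them and confirm in a crop.

```bash
python3 - <<'E'
from h import *
z=np.load("top0.npz");X=z["X"];im=z["im"]
def at(u,v):
    return X[int(v*.64),int(u*.64)]
for n,p in dict(w1=(492,318),w2=(546,282),w3=(588,232)).items():
    x=at(*p);print(n,x.round(0),np.hypot(x[0],x[1]).round())
# plate & cover
m=(X[...,2]>33)&(X[...,2]<47); sub=np.zeros(m.shape,bool);sub[155:258,90:192]=1
p=X[m&sub];r=cv2.minAreaRect(p[:,:2].astype(np.float32));print("plate",r,np.median(p[:,2]))
m=(X[...,2]>52)&(X[...,2]<75)&sub;p=X[m];print("cover",cv2.minEnclosingCircle(p[:,:2].astype(np.float32)),p[:,:2].mean(0),np.median(p[:,2]))
for n,(u,v) in dict(w1=(492,318),w2=(546,282)).items():
    u=int(u*.64);v=int(v*.64)
    P=X[v-18:v+18,u-20:u+20];c=P[18,20]
    q=P[(P[...,2]>3)&(P[...,2]<25)&(np.hypot(P[...,0]-c[0],P[...,1]-c[1])<50)]
    r=cv2.minAreaRect(q[:,:2].astype(np.float32));A=np.c_[q[:,:2]-r[0],np.ones(len(q))];print(n,len(q),r,np.linalg.lstsq(A,q[:,2],rcond=None)[0])
c=im[170:240,280:400][...,::-1];cv2.imwrite("pics/crop1.png",cv2.resize(c,(780,455),interpolation=cv2.INTER_CUBIC))
E
```

```text
w1 [ 492. -336.    7.] 596.0
w2 [ 559. -446.   13.] 714.0
w3 [ 657. -538.    9.] 849.0
plate ((505.46722412109375, 172.53256225585938), (282.0308837890625, 284.0957336425781), 89.31864166259766) 39.48327682491697
cover ((547.99853515625, 126.31199645996094), 133.97467041015625) [500.21796026 175.24628214] 59.44599386730715
w1 337 ((491.178955078125, -338.0760498046875), (88.28191375732422, 94.71735382080078), 52.49386978149414) [0.05310165 0.09706679 9.38327593]
w2 319 ((561.1304321289062, -447.2830505371094), (94.68829345703125, 86.57937622070312), 24.446998596191406) [0.07405615 0.11250985 9.7692339 ]
```

View pics/crop1.png

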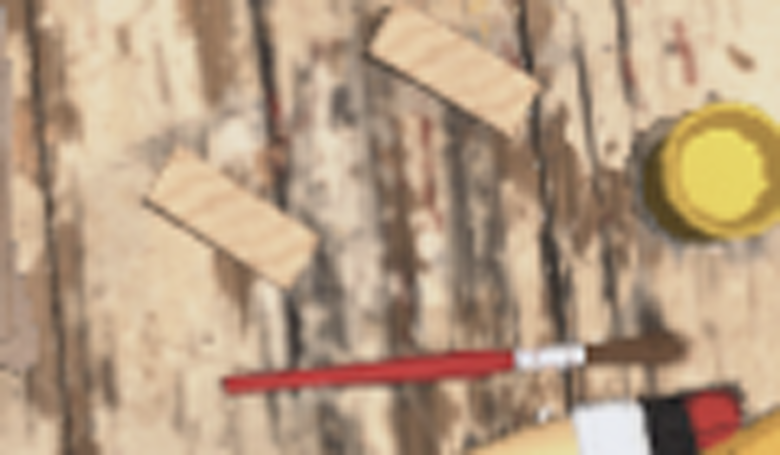

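Confirmed: the wedge meant is the lower-left one in the crop (230,220), about 596 mm from the base. The others are at about 714 and 849 mm. Its thick end looks to be upper left. Next I move over the cover with the fingers shut.

Careful with the scale: shifts go in shares of 750 mm and turns go in shares of pi rad. That gives: -0.368 m / 0.75 = -0.4907, -0.272 m / 0.75 = -0.3627, 1.28 rad / 3.1416 = 0.4074.

Emit:
move_arm(
  motion=[
    [0,0,0.0509,-0.0613,-0.0453,0.004,0],
    [0,0,0.1019,-0.1227,-0.0907,0.008,0],
    [0,0,0.1528,-0.184,-0.136,0.012,0],
    [0,0,0.2037,-0.2453,-0.1813,0.016,0],
    [0,0,0.2546,-0.3067,-0.2267,0.02,0],
    [0,0,0.3056,-0.368,-0.272,0.024,0],
    [0,0,0.3565,-0.4293,-0.3173,0.0267,0],
    [0,0,0.4074,-0.4907,-0.3627,0.0267,0],
  ],
)

```text
clock: 1.1
eef_pos: [451.6, 236.4, 211.0]
tcp_rot: [-3.141, 0.0, 1.578]
contact_force: [1.5, 1.3, -0.1]
opening: -0.005
grasp_force: 0.0
```

To row units: -0.061 m / 0.75 = -0.0813, 0.048 m / 0.75 = 0.064, 0.007 rad / 3.1416 = 0.0022.

Emit:
move_arm(
  motion=[
    [0,0,0.0022,-0.04,0.032,0,0],
    [0,0,0.0022,-0.0813,0.064,0,0],
    [0,0,0.0022,-0.0813,0.064,0,0],
    [0,0,0.0022,-0.0813,0.064,0,0],
  ],
)

```text
clock: 1.6
eef_pos: [499.1, 177.8, 211.0]
tcp_rot: [-3.141, -0.0, 1.575]
contact_force: [-0.8, -0.5, 0.3]
opening: -0.002
grasp_force: 0.0
```

```bash
python3 - <<'E'
from h import *
s=sensors.sense();print({k:np.round(s[k],3) for k in("clock","eef_pos","tcp_rot","contact_force","qpos")})
snap("wrist","wr0");P=camera_params("wrist");print(np.round(P["world_from_camera"],3).tolist(),P["camera_matrix"][0][0])
X=np.load("wr0.npz")["X"];print(X[::64,::64,2].round())
m=(X[...,2]>56)&(X[...,2]<68);p=X[m];c,r=cv2.minEnclosingCircle(p[:,:2].astype(np.float32));print(c,r,len(p),p.mean(0),np.median(p[:,2]))
E
```

```text
{'clock': np.float64(1.6), 'eef_pos': array([499.105, 177.809, 210.968]), 'tcp_rot': array([-3.141, -0.   ,  1.575]), 'contact_force': array([-0.833, -0.473,  0.306]), 'qpos': array([0.339, 0.228, 1.856, 0.   , 1.058, 0.335])}
[[1.0, 0.006, 0.001, 498.809], [0.006, -0.951, -0.308, 257.592], [-0.001, 0.308, -0.951, 352.073], [0.0, 0.0, 0.0, 1.0]] 343.7316072199426
[[-750. -753.   -1.   -1.   -0.   -2.   -1.   -0.]
 [-753. -755.   39.   38.   38.   37.   37.   -2.]
 [-752. -652.   38.   39.   57.   40.   38.   -1.]
 [-126. -291.   38.   58.   62.   57.   38.   -1.]
 [ -95. -251.   37.   38.  224.   38.   -2.   46.]
 [ -21. -753. -750.  264.  246.  260.  267.   48.]]
(621.1192626953125, 77.16310119628906) 221.92845153808594 16660 [509.06598407 180.66439659  58.64011744] 58.33981047085132
```

View pics/wr0.png

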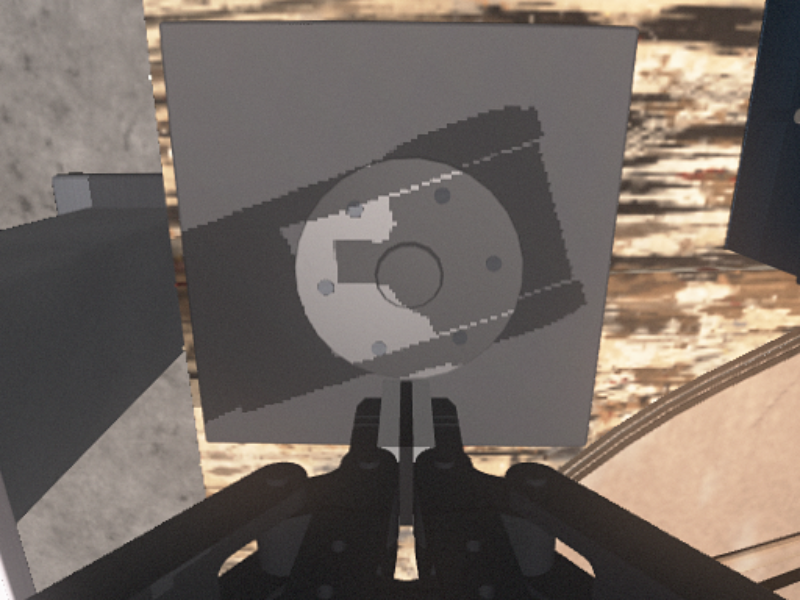

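The wrist view shows the cover centred near (409,268) on the plate, with the shut fingers at (405,400). The plate is level and its image top is +y. I'll compute the cover centre and plate pose more exactly.

```bash
python3 - <<'E'
from h import *
X=np.load("wr0.npz")["X"]
# rim pixels read at 800x600: extreme left/right/top -> ellipse; intersect w/ z plane via depth just inside
m=np.zeros(X.shape[:2],bool);m[95:242,185:340]=1
m&=(X[...,2]>51)&(X[...,2]<66)
m=cv2.morphologyEx(m.astype(np.uint8),cv2.MORPH_OPEN,np.ones((3,3)))
c=max(cv2.findContours(m,0,1)[0],key=cv2.contourArea)[:,0]
q=X[c[:,1],c[:,0]];q=q[(q[:,2]>51)]
A=np.c_[2*q[:,:2],np.ones(len(q))];s=np.linalg.lstsq(A,(q[:,:2]**2).sum(1),rcond=None)[0]
r=np.hypot(*(q[:,:2]-s[:2]).T);k=abs(r-np.median(r))<3
s=np.linalg.lstsq(A[k],(q[k,:2]**2).sum(1),rcond=None)[0];print("cover",s[:2],np.sqrt(s[2]+s[0]**2+s[1]**2),k.sum())
for (u,v) in [(162,25),(636,31),(206,440),(584,443)]:
    cx,cy=X[192,256,:2]; print(X[int(v*.64)+ (4 if v<200 else -4),int(u*.64)+(4 if u<400 else -4)].round(1))
E
```

```text
cover [500.93135779 179.26279892] 63.88634565908459 424
[370.2 308.7  37.8]
[619.1 307.2  38.4]
[369.5  64.2  39.9]
[614.4  62.9  39.4]
```

To row units: 0.148 m / 0.75 = 0.1973, 0.146 m / 0.75 = 0.1947.

Emit:
move_arm(
  motion=[
    [0,0,0,0.0013,-0.0707,0.08,0],
    [0,0,0,0.0013,-0.0707,0.1533,0],
    [0,0,0,0.0013,-0.0707,0.1947,0],
    [0,0,0,0.0013,-0.0707,0.1973,0],
    [0,0,0,0.0013,-0.0707,0.1973,0],
    [0,0,0,0.0013,-0.0707,0.1973,0],
  ],
)

```text
clock: 2.4
eef_pos: [447.6, 179.0, 64.8]
tcp_rot: [3.139, -0.001, 1.576]
contact_force: [0.8, 0.0, -1.3]
opening: 0.003
grasp_force: 0.0
```

To row units: 0.002 m / 0.75 = 0.0027, 0.001 m / 0.75 = 0.0013.

Emit:
move_arm(
  motion=[
    [0,0,0,0,0,0.0013,0],
    [0,0,0,0,0,0.0027,0],
    [0,0,0,0,0,0.0027,0],
  ],
)

```text
clock: 2.78
eef_pos: [446.7, 178.4, 61.4]
tcp_rot: [3.141, -0.0, 1.576]
contact_force: [-0.1, 0.6, -0.8]
opening: -0.004
grasp_force: 0.0
```

To row units: 0.001 m / 0.75 = 0.0013.

Emit:
move_arm(
  motion=[
    [0,0,0,0,0,0.0013,0],
    [0,0,0,0,0,0.0013,0],
  ],
)

```text
clock: 3.02
eef_pos: [446.6, 178.4, 60.2]
tcp_rot: [-3.141, 0.0, 1.576]
contact_force: [0.3, -0.6, 0.1]
opening: -0.003
grasp_force: 0.0
```

To row units: 0.001 m / 0.75 = 0.0013, 0.0005 m / 0.75 = 0.0007.

Emit:
move_arm(
  motion=[
    [0,0,0,0,0,0.0007,0],
    [0,0,0,0,0,0.0013,0],
    [0,0,0,0,0,0.0013,0],
  ],
)

```text
clock: 3.4
eef_pos: [446.6, 178.4, 59.8]
tcp_rot: [-3.141, 0.0, 1.576]
contact_force: [-2.9, -1.8, 10.9]
opening: 0.001
grasp_force: 5.3
```

To row units: 0.0005 m / 0.75 = 0.0007.

Emit:
move_arm(
  motion=[
    [0,0,0,0,0,0.0007,0],
    [0,0,0,0,0,0.0007,0],
  ],
)

```text
clock: 3.65
eef_pos: [446.7, 178.4, 59.7]
tcp_rot: [-3.142, 0.0, 1.576]
contact_force: [-4.7, -2.3, 15.1]
opening: 0.001
grasp_force: 8.4
```

To row units: 0.056 m / 0.75 = 0.0747, 0.054 m / 0.75 = 0.072.

Emit:
move_arm(
  motion=[
    [0,0,0,0,0,-0.016,0],
    [0,0,0,0.04,0.0373,-0.016,0],
    [0,0,0,0.0747,0.072,-0.0107,0],
    [0,0,0,0.0747,0.072,-0.0027,0],
    [0,0,0,0.0747,0.072,-0.0027,0],
    [0,0,0,0.0747,0.072,-0.0027,0],
  ],
)

```text
clock: 4.4
eef_pos: [499.4, 233.9, 60.7]
tcp_rot: [-3.14, 0.001, 1.576]
contact_force: [0.2, 0.5, 0.5]
opening: -0.001
grasp_force: 0.0
```

To row units: 0.0015 m / 0.75 = 0.002, 0.001 m / 0.75 = 0.0013.

Emit:
move_arm(
  motion=[
    [0,0,0,0,0,0.0013,0],
    [0,0,0,0,0,0.002,0],
    [0,0,0,0,0,0.002,0],
  ],
)

```text
clock: 4.78
eef_pos: [500.1, 234.3, 59.9]
tcp_rot: [-3.141, 0.0, 1.576]
contact_force: [-2.3, -2.0, 8.0]
opening: 0.004
grasp_force: 3.8
```

To row units: 0.056 m / 0.75 = 0.0747, -0.055 m / 0.75 = -0.0733.

Emit:
move_arm(
  motion=[
    [0,0,0,0,0,-0.016,0],
    [0,0,0,-0.0373,0.04,-0.016,0],
    [0,0,0,-0.0733,0.0747,-0.0107,0],
    [0,0,0,-0.0733,0.0747,-0.0027,0],
    [0,0,0,-0.0733,0.0747,-0.0027,0],
    [0,0,0,-0.0733,0.0747,-0.0027,0],
  ],
)

```text
clock: 5.52
eef_pos: [556.0, 180.5, 61.4]
tcp_rot: [-3.141, -0.0, 1.577]
contact_force: [-0.6, -0.0, 0.1]
opening: 0.001
grasp_force: 0.0
```

Emit:
move_arm(
  motion=[
    [0,0,0,0,0,0.0013,0],
    [0,0,0,0,0,0.0027,0],
    [0,0,0,0,0,0.0027,0],
  ],
)

```text
clock: 5.9
eef_pos: [556.7, 180.4, 59.4]
tcp_rot: [3.141, -0.0, 1.576]
contact_force: [-1.3, 1.1, 3.1]
opening: 0.004
grasp_force: 1.0
```

To row units: 0.001 m / 0.75 = 0.0013, 0.0005 m / 0.75 = 0.0007.

Emit:
move_arm(
  motion=[
    [0,0,0,0,0,0.0007,0],
    [0,0,0,0,0,0.0013,0],
    [0,0,0,0,0,0.0013,0],
  ],
)

```text
clock: 6.28
eef_pos: [557.0, 180.1, 58.4]
tcp_rot: [3.141, -0.0, 1.576]
contact_force: [1.2, 2.4, 2.6]
opening: -0.004
grasp_force: 1.3
```

It rocks here. I'll press on down, then image the tilt to get the exact direction.

Emit:
move_arm(
  motion=[
    [0,0,0,0,0,0.0013,0],
    [0,0,0,0,0,0.0027,0],
    [0,0,0,0,0,0.004,0],
    [0,0,0,0,0,0.004,0],
  ],
)

```text
clock: 6.78
eef_pos: [556.9, 179.8, 55.3]
tcp_rot: [3.141, 0.0, 1.576]
contact_force: [3.3, 0.5, 3.7]
opening: -0.0
grasp_force: 2.0
```

```bash
cat > tilt.py <<'E'
from h import *
def tilt(X,c=(501,179)):
    r=np.hypot(X[...,0]-c[0],X[...,1]-c[1])
    m=(r<60)&(r>24)&(X[...,2]>45)&(X[...,2]<72);p=X[m]
    A=np.c_[p[:,:2]-c,np.ones(len(p))];k=np.ones(len(p),bool)
    for _ in range(4):
        s=np.linalg.lstsq(A[k],p[k,2],rcond=None)[0];e=abs(A@s-p[:,2]);k=e<max(1.5,2.5*np.median(e))
    return s,np.degrees(np.arctan2(-s[1],-s[0])),k.sum()
E
python3 - <<'E'
from tilt import *
for c in("top","scene","wrist"):
    snap(c,c+"1");print(c,tilt(np.load(c+"1.npz")["X"]))
for n in("top0","scene0","wr0"):print(n,tilt(np.load(n+".npz")["X"]))
print(sensors.sense()["eef_pos"],sensors.sense()["contact_force"])
E
```

```text
top (array([-1.21480108e-01,  2.88947222e-02,  5.99265820e+01]), np.float64(-13.379502630962078), np.int64(636))
scene (array([-1.12508733e-01,  4.10211151e-02,  6.05408558e+01]), np.float64(-20.03204939017705), np.int64(422))
wrist (array([-1.13059606e-01,  3.85301520e-02,  5.91897619e+01]), np.float64(-18.81885518137387), np.int64(31178))
top0 (array([ 4.97177460e-03, -1.16643802e-03,  5.93498356e+01]), np.float64(166.79651752362196), np.int64(986))
scene0 (array([-1.51123756e-03,  6.48218392e-03,  5.94913046e+01]), np.float64(-76.87664095772676), np.int64(431))
wr0 (array([-2.58279995e-04,  3.31048170e-03,  5.82575817e+01]), np.float64(-85.53888569918323), np.int64(11367))
[556.83191732 179.8859104   55.34238399] [ 3.26303272 -0.17814295  4.0557715 ]
```

Baseline-corrected tilt: the wrist and scene cameras both give the clear side at about -17° from +x (the top camera gives -13°). So d ≈ (0.956, -0.292). Now I lift off and go look at the wedge.

To row units: -0.345 m / 0.75 = -0.46, -0.06 m / 0.75 = -0.08, 0.54 rad / 3.1416 = 0.1719.

Emit:
move_arm(
  motion=[
    [0,0,0,0,0,-0.016,0],
    [0,0,0,0,0,-0.08,0],
    [0,0,0.0318,-0.0667,-0.0133,-0.12,0.07],
    [0,0,0.0637,-0.14,-0.0267,-0.1467,0.07],
    [0,0,0.0955,-0.22,-0.04,-0.16,0.07],
    [0,0,0.1273,-0.3,-0.0533,-0.16,0.07],
    [0,0,0.1592,-0.38,-0.0667,-0.16,0.07],
    [0,0,0.1719,-0.46,-0.08,-0.16,0.07],
  ],
)

```text
clock: 7.92
eef_pos: [496.8, -166.7, 175.6]
tcp_rot: [-3.14, 0.0, 1.034]
contact_force: [0.9, -0.1, -0.4]
opening: 0.816
grasp_force: 0.0
```

To row units: -0.145 m / 0.75 = -0.1933, -0.1 m / 0.75 = -0.1333.

Emit:
move_arm(
  motion=[
    [0,0,0,-0.0667,0.036,0,0.07],
    [0,0,0,-0.1333,0.0733,0,0.07],
    [0,0,0,-0.1933,0.1067,0,0.07],
    [0,0,0,-0.1933,0.1067,0,0.07],
    [0,0,0,-0.1933,0.1067,0,0.07],
  ],
)

```text
clock: 8.55
eef_pos: [492.4, -329.9, 175.0]
tcp_rot: [-3.139, -0.001, 1.035]
contact_force: [-0.7, 0.0, 0.3]
opening: 0.821
grasp_force: 0.0
```

```bash
python3 - <<'E'
from h import *
s=sensors.sense();print({k:np.round(s[k],3) for k in("clock","eef_pos","tcp_rot")})
im,d=snap("wrist","wr2");snap("top","top2")
from tilt import tilt
print(tilt(np.load("top2.npz")["X"]))
E
```

```text
{'clock': np.float64(8.55), 'eef_pos': array([ 492.378, -329.891,  174.994]), 'tcp_rot': array([-3.139e+00, -1.000e-03,  1.035e+00])}
(array([ 4.55769354e-04, -1.66444866e-03,  5.94128297e+01]), np.float64(105.31369768802088), np.int64(952))
```

View pics/wr2.png

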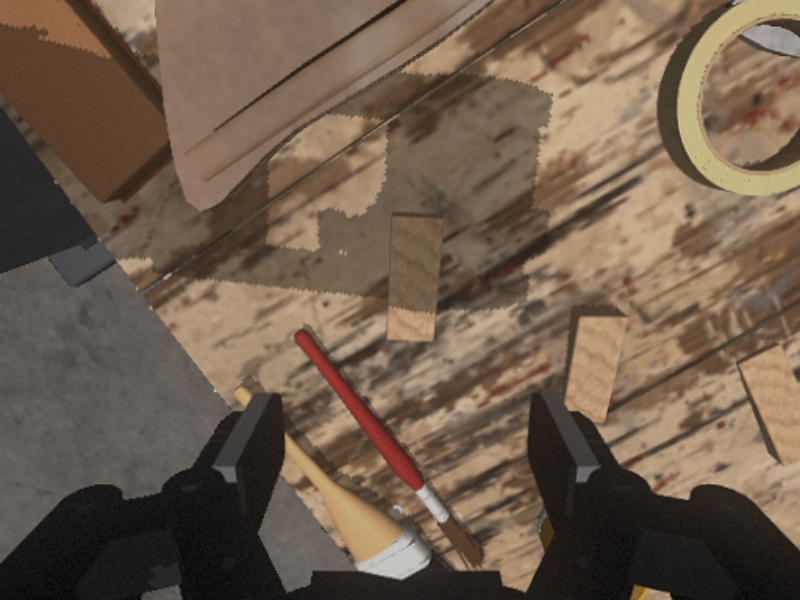

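The wedge lies at (415,277), with corners (392,213), (442,215), (434,341) and (387,340). Image up is tool +x. Next I fit its pose.

```bash
python3 - <<'E'
from h import *
X=np.load("wr2.npz")["X"]
poly=np.array([(392,215),(442,216),(434,341),(387,340)])*.64
m=np.zeros(X.shape[:2],np.uint8);cv2.fillPoly(m,[poly.astype(int)],1)
m=cv2.erode(m,np.ones((3,3)))>0
p=X[m];c=p[:,:2].mean(0);A=np.c_[p[:,:2]-c,np.ones(len(p))];s=np.linalg.lstsq(A,p[:,2],rcond=None)[0];print("c",c,s,np.degrees(np.arctan2(s[1],s[0])))
ins=lambda u,v:X[int(round(v*.64)),int(round(u*.64))]
q=[ins(395,218),ins(439,219),ins(431,338),ins(390,337)];print(np.round(q,1))
th=(q[0]+q[1])/2;tn=(q[2]+q[3])/2;print(th,tn,np.degrees(np.arctan2(*(th-tn)[1::-1])),(th+tn)/2,np.linalg.norm((th-tn)[:2]))
# table offset nearby
print([ins(u,v).round(1)[2] for u,v in((360,250),(470,250),(360,320),(470,330))])
E
```

```text
c [ 493.74350998 -334.80089124] [ 0.08972728  0.49296587 11.7309151 ] 79.6842269664329
[[ 503.4 -299.4   15.8]
 [ 524.5 -311.8   16. ]
 [ 483.2 -376.3    2.7]
 [ 461.2 -363.4    2.3]]
[ 513.96491517 -305.58305206   15.89591268] [ 472.15851263 -369.84229594    2.53264118] 56.95238655892659 [ 493.0617139  -337.712674      9.21427693] 76.66176177570986
[np.float64(-1.9), np.float64(-1.5), np.float64(-3.0), np.float64(-2.8)]
```

To row units: 0.153 m / 0.75 = 0.204, 0.0135 m / 0.75 = 0.018, 0.04 rad / 3.1416 = 0.0127.

Emit:
move_arm(
  motion=[
    [0,0,0.0127,0.018,0.0073,0.0667,0.055],
    [0,0,0.0127,0.018,0.0073,0.1333,0.055],
    [0,0,0.0127,0.018,0.0073,0.1867,0.055],
    [0,0,0.0127,0.018,0.0073,0.204,0.055],
    [0,0,0.0127,0.018,0.0073,0.204,0.055],
    [0,0,0.0127,0.018,0.0073,0.204,0.055],
  ],
)

```text
clock: 9.4
eef_pos: [506.1, -322.5, 24.1]
tcp_rot: [3.139, -0.0, 0.996]
contact_force: [1.0, 0.7, 0.2]
opening: 0.641
grasp_force: 0.0
```

To row units: 0.0195 m / 0.75 = 0.026, -0.002 m / 0.75 = -0.0027.

Emit:
move_arm(
  motion=[
    [0,0,0,0,-0.0027,0.016,0.055],
    [0,0,0,0,-0.0027,0.026,0.055],
    [0,0,0,0,-0.0027,0.026,0.055],
    [0,0,0,0,-0.0027,0.026,0.055],
  ],
)

```text
clock: 9.9
eef_pos: [503.2, -321.1, 2.8]
tcp_rot: [-3.142, 0.0, 0.996]
contact_force: [-0.1, 0.1, 0.7]
opening: 0.645
grasp_force: 0.0
```

Emit:
move_arm(
  grip_force=30,
  motion=[
    [0,0,0,0,0,0,0.04],
    [0,0,0,0,0,0,0.03],
    [0,0,0,0,0,0,0.02],
    [0,0,0,0,0,0,0.02],
    [0,0,0,0,0,0,0.02],
    [0,0,0,0,0,0,0.02],
  ],
)

```text
clock: 10.65
eef_pos: [503.5, -321.1, 3.1]
tcp_rot: [3.141, 0.0, 0.996]
contact_force: [-1.2, 0.3, 5.9]
opening: 0.34
grasp_force: 30.3
```

To row units: 0.31 m / 0.75 = 0.4133, -0.15 m / 0.75 = -0.2, 0.16 rad / 3.1416 = 0.0509.

Emit:
move_arm(
  motion=[
    [0,0,0,0,0,-0.0267,0.02],
    [0,0,0,0,0,-0.0933,0.02],
    [0,0,0.0509,0.0533,-0.016,-0.1467,0.02],
    [0,0,0.1019,0.12,-0.0347,-0.1867,0.02],
    [0,0,0.1528,0.1933,-0.056,-0.2,0.02],
    [0,0,0.2037,0.2667,-0.0773,-0.2,0.02],
    [0,0,0.2546,0.34,-0.1,-0.2,0.02],
    [0,0,0.3056,0.4133,-0.1213,-0.2,0.02],
  ],
)

```text
clock: 11.65
eef_pos: [595.7, -9.5, 154.1]
tcp_rot: [3.141, -0.001, 0.031]
contact_force: [0.8, 0.1, -0.8]
opening: 0.346
grasp_force: 29.8
```

To row units: -0.142 m / 0.75 = -0.1893, -0.1 m / 0.75 = -0.1333, 0.333 rad / 3.1416 = 0.106.

Emit:
move_arm(
  motion=[
    [0,0,0.0382,0.0267,-0.0667,0,0.02],
    [0,0,0.0764,0.0533,-0.1333,0,0.02],
    [0,0,0.106,0.0653,-0.1893,0,0.02],
    [0,0,0.106,0.0653,-0.1893,0,0.02],
    [0,0,0.106,0.0653,-0.1893,0,0.02],
    [0,0,0.106,0.0653,-0.1893,0,0.02],
  ],
)

```text
clock: 12.4
eef_pos: [639.1, 131.1, 153.1]
tcp_rot: [3.141, 0.0, -0.298]
contact_force: [-1.1, -0.1, -0.7]
opening: 0.338
grasp_force: 29.8
```

```bash
python3 - <<'E'
from h import *
s=sensors.sense();print({k:np.round(s[k],3) for k in("clock","eef_pos","tcp_rot","contact_force")})
snap("wrist","wr3")
E
```

```text
{'clock': np.float64(12.4), 'eef_pos': array([639.068, 131.094, 153.145]), 'tcp_rot': array([ 3.141,  0.   , -0.298]), 'contact_force': array([-1.08 , -0.078, -0.689])}
```

View pics/wr3.png

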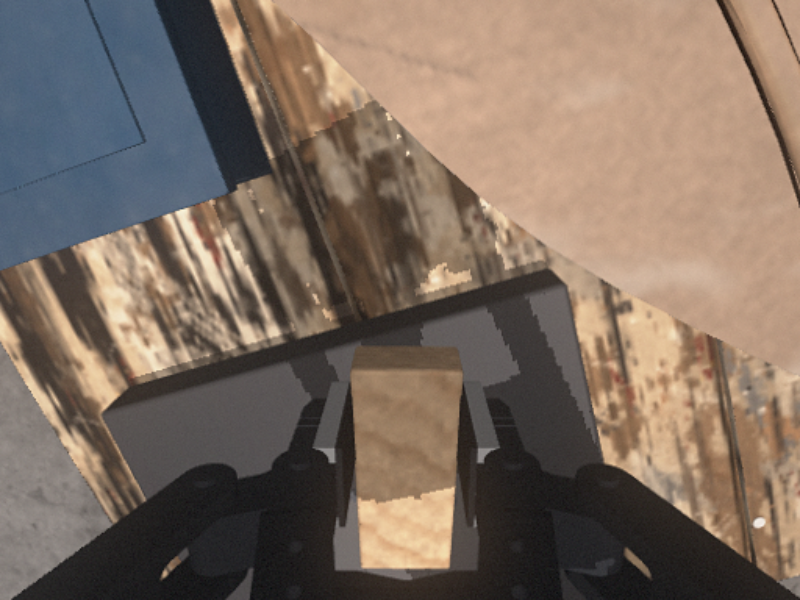

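The wedge is held straight between the pads, with its thick-end face at (406,358). The plate corner and the blue toolbox are beyond it, so I'll check heights there and the wedge's pose in hand.

```bash
python3 - <<'E'
from h import *
X=np.load("wr3.npz")["X"]
for n,(u,v) in dict(box=(215,180),box2=(225,60),leather=(400,100),thickL=(358,380),thickR=(456,380),nearL=(365,555),nearR=(448,555),plate=(540,290),platecorner=(120,415)).items(): print(n,X[int(v*.64),int(u*.64)].round(1))
E
```

```text
box [719.2 183.3  86.5]
box2 [772.9 183.1  10.6]
leather [727.4 106.9  46.4]
thickL [658.8 138.5 166.5]
thickR [650.7 114.2 165.1]
nearL [592.3 160.  153.7]
nearR [584.1 134.  153.5]
plate [622.5  66.6  36.9]
platecorner [620.6 300.8  38.7]
```

To row units: 0.106 m / 0.75 = 0.1413, -0.0055 m / 0.75 = -0.0073.

Emit:
move_arm(
  motion=[
    [0,0,0,0,-0.0073,0.0667,0.02],
    [0,0,0,0,-0.0073,0.12,0.02],
    [0,0,0,0,-0.0073,0.1413,0.02],
    [0,0,0,0,-0.0073,0.1413,0.02],
    [0,0,0,0,-0.0073,0.1413,0.02],
  ],
)

```text
clock: 13.08
eef_pos: [642.1, 137.6, 48.4]
tcp_rot: [-3.14, -0.002, -0.297]
contact_force: [0.3, 0.1, -0.2]
opening: 0.341
grasp_force: 29.8
```

To row units: 0.002 m / 0.75 = 0.0027, 0.001 m / 0.75 = 0.0013.

Emit:
move_arm(
  motion=[
    [0,0,0,0,0,0.0013,0.02],
    [0,0,0,0,0,0.0027,0.02],
    [0,0,0,0,0,0.0027,0.02],
  ],
)

```text
clock: 13.45
eef_pos: [641.0, 137.7, 45.1]
tcp_rot: [-3.141, -0.0, -0.297]
contact_force: [0.1, -0.1, 0.4]
opening: 0.341
grasp_force: 29.8
```

To row units: 0.001 m / 0.75 = 0.0013, 0.0005 m / 0.75 = 0.0007.

Emit:
move_arm(
  motion=[
    [0,0,0,0,0.0013,0.0007,0.02],
    [0,0,0,0,0.0013,0.0013,0.02],
    [0,0,0,0,0.0013,0.0013,0.02],
  ],
)

```text
clock: 13.82
eef_pos: [640.6, 136.6, 43.7]
tcp_rot: [3.142, 0.0, -0.297]
contact_force: [-0.1, 0.1, -0.8]
opening: 0.341
grasp_force: 29.8
```

To row units: 0.001 m / 0.75 = 0.0013, 0.0005 m / 0.75 = 0.0007.

Emit:
move_arm(
  motion=[
    [0,0,0,0,0,0.0007,0.02],
    [0,0,0,0,0,0.0013,0.02],
    [0,0,0,0,0,0.0013,0.02],
  ],
)

```text
clock: 14.2
eef_pos: [640.7, 136.6, 43.1]
tcp_rot: [-3.142, -0.0, -0.297]
contact_force: [-1.2, 0.6, 3.6]
opening: 0.343
grasp_force: 30.3
```

To row units: -0.034 m / 0.75 = -0.0453, -0.0005 m / 0.75 = -0.0007.

Emit:
move_arm(
  motion=[
    [0,0,0,-0.008,0,-0.0007,0.02],
    [0,0,0,-0.0187,0,-0.0007,0.02],
    [0,0,0,-0.0293,0,-0.0007,0.02],
    [0,0,0,-0.0373,0,-0.0007,0.02],
    [0,0,0,-0.0427,0,-0.0007,0.02],
    [0,0,0,-0.0453,0,-0.0007,0.02],
    [0,0,0,-0.0453,0,-0.0007,0.02],
  ],
)

```text
clock: 15.08
eef_pos: [608.1, 146.6, 43.3]
tcp_rot: [-3.142, 0.0, -0.297]
contact_force: [0.1, 0.4, -0.4]
opening: 0.339
grasp_force: 29.8
```

Emit:
move_arm(
  motion=[
    [0,0,0,-0.0027,0,0,0.02],
    [0,0,0,-0.0053,0,0,0.02],
    [0,0,0,-0.0053,0,0,0.02],
  ],
)

```text
clock: 15.45
eef_pos: [604.1, 147.8, 43.2]
tcp_rot: [3.142, 0.0, -0.297]
contact_force: [-0.8, 0.3, 0.5]
opening: 0.344
grasp_force: 29.8
```

To row units: -0.002 m / 0.75 = -0.0027, -0.001 m / 0.75 = -0.0013.

Emit:
move_arm(
  motion=[
    [0,0,0,-0.0013,0,0,0.02],
    [0,0,0,-0.0027,0,0,0.02],
    [0,0,0,-0.0027,0,0,0.02],
  ],
)

```text
clock: 15.82
eef_pos: [602.3, 148.4, 43.3]
tcp_rot: [3.142, 0.0, -0.297]
contact_force: [0.4, -0.4, -0.2]
opening: 0.339
grasp_force: 29.8
```

To row units: -0.001 m / 0.75 = -0.0013, -0.0005 m / 0.75 = -0.0007.

Emit:
move_arm(
  motion=[
    [0,0,0,-0.0007,0,0,0.02],
    [0,0,0,-0.0013,0,0,0.02],
    [0,0,0,-0.0013,0,0,0.02],
  ],
)

```text
clock: 16.2
eef_pos: [601.4, 148.6, 43.3]
tcp_rot: [3.142, 0.0, -0.297]
contact_force: [0.2, -0.3, -0.1]
opening: 0.341
grasp_force: 29.8
```

To row units: -0.001 m / 0.75 = -0.0013, -0.0005 m / 0.75 = -0.0007.

Emit:
move_arm(
  motion=[
    [0,0,0,-0.0007,0,0,0.02],
    [0,0,0,-0.0013,0,0,0.02],
    [0,0,0,-0.0013,0,0,0.02],
  ],
)

```text
clock: 16.58
eef_pos: [600.4, 148.9, 43.3]
tcp_rot: [3.142, 0.0, -0.297]
contact_force: [-1.0, -0.1, 0.3]
opening: 0.341
grasp_force: 29.8
```

r ≈ 103.8, and contact is expected at about 101–103.

To row units: -0.001 m / 0.75 = -0.0013, -0.0005 m / 0.75 = -0.0007.

Emit:
move_arm(
  motion=[
    [0,0,0,-0.0007,0,0,0.02],
    [0,0,0,-0.0013,0,0,0.02],
    [0,0,0,-0.0013,0,0,0.02],
  ],
)

```text
clock: 16.95
eef_pos: [599.5, 149.3, 43.3]
tcp_rot: [-3.142, -0.0, -0.297]
contact_force: [0.8, -1.1, -1.4]
opening: 0.339
grasp_force: 29.8
```

To row units: -0.0005 m / 0.75 = -0.0007.

Emit:
move_arm(
  motion=[
    [0,0,0,-0.0007,0,0,0.02],
    [0,0,0,-0.0007,0,0,0.02],
  ],
)

```text
clock: 17.2
eef_pos: [599.1, 149.4, 43.3]
tcp_rot: [-3.142, -0.0, -0.297]
contact_force: [0.6, 0.4, -0.9]
opening: 0.342
grasp_force: 29.8
```

To row units: -0.0005 m / 0.75 = -0.0007.

Emit:
move_arm(
  motion=[
    [0,0,0,-0.0007,0,0,0.02],
    [0,0,0,-0.0007,0,0,0.02],
  ],
)

```text
clock: 17.45
eef_pos: [598.8, 149.5, 43.4]
tcp_rot: [-3.141, -0.0, -0.297]
contact_force: [1.1, -0.2, -0.6]
opening: 0.339
grasp_force: 29.7
```

To row units: -0.0005 m / 0.75 = -0.0007.

Emit:
move_arm(
  motion=[
    [0,0,0,-0.0007,0,0,0.02],
    [0,0,0,-0.0007,0,0,0.02],
  ],
)

```text
clock: 17.7
eef_pos: [598.5, 149.6, 43.4]
tcp_rot: [-3.141, -0.001, -0.297]
contact_force: [3.3, -0.7, -1.7]
opening: 0.342
grasp_force: 29.7
```

Emit:
move_arm(
  motion=[
    [0,0,0,-0.0007,0,0,0.02],
    [0,0,0,-0.0007,0,0,0.02],
  ],
)

```text
clock: 17.95
eef_pos: [598.1, 149.8, 43.4]
tcp_rot: [-3.141, -0.001, -0.297]
contact_force: [4.0, -1.6, -3.2]
opening: 0.342
grasp_force: 29.7
```

```bash
python3 - <<'E'
from tilt import *
F=[]
for i in range(4):
    X=pts("top",grab_frame("top")[1]);F.append(sensors.sense()["contact_force"])
print(np.mean(F,0))
P=X;m=(P[...,2]>52)&(P[...,2]<75);s=np.zeros(m.shape,bool);s[155:258,90:192]=1
print(tilt(X,(501,179)))
E
```

```text
[ 5.17999102 -1.8482852  -2.03356246]
(array([1.16309517e-02, 1.54507942e-02, 5.99158143e+01]), np.float64(-126.97147231724269), np.int64(473))
```

Snug at about 5 N, with the tip about 42 mm from the cover's centre as predicted. Now I release and lift.

To row units: -0.1 m / 0.75 = -0.1333, -0.08 m / 0.75 = -0.1067.

Emit:
move_arm(
  motion=[
    [0,0,0,0,0,0,0.034],
    [0,0,0,0,0,0,0.045],
    [0,0,0,0,0,0,0.055],
    [0,0,0,0,0,0,0.055],
    [0,0,0,0,0,-0.04,0.055],
    [0,0,0,0,0,-0.1067,0.055],
    [0,0,0,0,0,-0.1333,0.0],
    [0,0,0,0,0,-0.1333,0.0],
  ],
)

```text
clock: 19.15
eef_pos: [598.6, 150.1, 145.0]
tcp_rot: [-3.14, -0.003, -0.297]
contact_force: [-0.6, 0.2, -0.8]
opening: 0.226
grasp_force: 0.0
```

```bash
python3 - <<'E'
from tilt import *
snap("wrist","wr4");snap("scene","sc4");X=np.load("wr4.npz")["X"];print(tilt(X));print(tilt(np.load("sc4.npz")["X"]))
s=sensors.sense();print(s["eef_pos"],s["clock"],s["contact_force"])
im=np.load("sc4.npz")["im"][85:185,130:260][...,::-1];a=cv2.resize(im,(520,400),interpolation=cv2.INTER_CUBIC)
w=cv2.resize(np.load("wr4.npz")["im"][...,::-1],(280,210));c=np.zeros((400,800,3),np.uint8);c[:,:520]=a;c[:210,520:]=w;cv2.imwrite("pics/m4.png",c)
E
```

```text
(array([4.67972843e-04, 1.68488455e-03, 5.84053078e+01]), np.float64(-105.52251214616216), np.int64(3520))
(array([-8.10746766e-03,  9.82028715e-04,  5.94540745e+01]), np.float64(-6.906389120797081), np.int64(434))
[597.04468368 149.67836569 142.44631159] 19.25 [ 0.77817941 -0.70876383 -0.46309833]
```

View pics/m4.png

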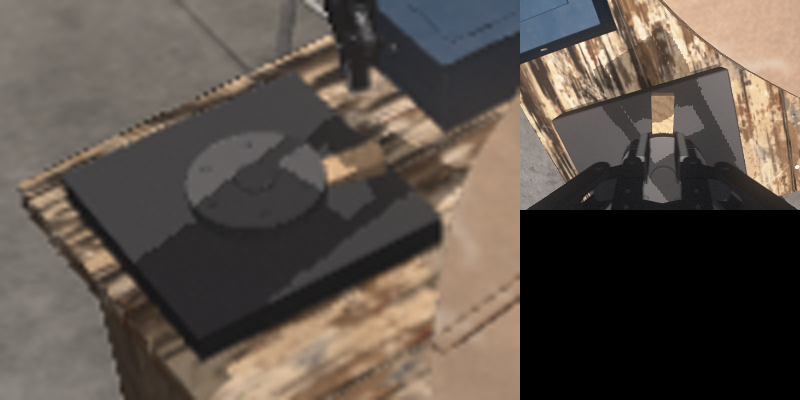

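The wedge (355,160 in the mosaic) sits under the rim and the cover is level. Now the check press above it.

To row units: 0.0785 m / 0.75 = 0.1047, 0.065 m / 0.75 = 0.0867.

Emit:
move_arm(
  motion=[
    [0,0,0,-0.04,0,0,0],
    [0,0,0,-0.06,0,0.04,0],
    [0,0,0,-0.06,0,0.0867,0],
    [0,0,0,-0.06,0,0.1047,0],
    [0,0,0,-0.06,0,0.1047,0],
    [0,0,0,-0.06,0,0.1047,0],
  ],
)

```text
clock: 20.0
eef_pos: [555.3, 163.1, 65.4]
tcp_rot: [-3.141, -0.001, -0.297]
contact_force: [0.9, 0.7, 0.5]
opening: -0.001
grasp_force: 0.0
```

To row units: 0.001 m / 0.75 = 0.0013.

Emit:
move_arm(
  motion=[
    [0,0,0,0,0,0.0013,0],
    [0,0,0,0,0,0.0013,0],
    [0,0,0,0,0,0.0013,0],
  ],
)

```text
clock: 20.38
eef_pos: [554.8, 163.0, 64.2]
tcp_rot: [-3.141, -0.001, -0.297]
contact_force: [0.4, -0.2, -0.4]
opening: -0.003
grasp_force: 0.0
```

To row units: 0.0035 m / 0.75 = 0.0047, 0.002 m / 0.75 = 0.0027.

Emit:
move_arm(
  motion=[
    [0,0,0,0,0,0.0027,0],
    [0,0,0,0,0,0.0047,0],
    [0,0,0,0,0,0.0047,0],
    [0,0,0,0,0,0.0047,0],
  ],
)

```text
clock: 20.88
eef_pos: [554.5, 163.0, 60.2]
tcp_rot: [3.142, 0.0, -0.297]
contact_force: [-0.8, 0.3, -0.2]
opening: -0.0
grasp_force: 0.0
```

To row units: 0.001 m / 0.75 = 0.0013, 0.0005 m / 0.75 = 0.0007.

Emit:
move_arm(
  motion=[
    [0,0,0,0,0,0.0007,0],
    [0,0,0,0,0,0.0013,0],
    [0,0,0,0,0,0.0013,0],
  ],
)

```text
clock: 21.25
eef_pos: [554.7, 163.0, 60.0]
tcp_rot: [-3.142, -0.0, -0.297]
contact_force: [-2.5, 0.0, 9.5]
opening: -0.002
grasp_force: 4.3
```

It holds firm: 9.5 N at z = 60.0 with no rocking. Now I retreat and verify.

To row units: -0.18 m / 0.75 = -0.24, -0.14 m / 0.75 = -0.1867.

Emit:
move_arm(
  motion=[
    [0,0,0,0,0,-0.0133,0],
    [0,0,0,0,0,-0.08,0],
    [0,0,0,0,0,-0.16,0],
    [0,0,0,-0.08,0,-0.1867,0],
    [0,0,0,-0.16,0,-0.1867,0],
    [0,0,0,-0.24,0,-0.1867,0],
    [0,0,0,-0.24,0,-0.1867,0],
    [0,0,0,-0.24,0,-0.1867,0],
  ],
)

```text
clock: 22.25
eef_pos: [383.1, 216.1, 200.0]
tcp_rot: [-3.14, -0.001, -0.296]
contact_force: [0.8, 0.4, -0.2]
opening: 0.002
grasp_force: 0.0
```

```bash
python3 - <<'E'
from h import *
from tilt import tilt
snap("top","top5");a=np.load("top0.npz");b=np.load("top5.npz")
print(tilt(b["X"]))
c=np.hstack([cv2.resize(z["im"][155:260,85:200][...,::-1],(400,365),interpolation=cv2.INTER_CUBIC) for z in(a,b)])
cv2.imwrite("pics/m5.png",c);s=sensors.sense();print(s["eef_pos"],s["contact_force"],s["clock"])
E
```

```text
(array([ 7.37889004e-03, -4.14135554e-03,  5.94395151e+01]), np.float64(150.69695554223912), np.int64(965))
[383.52378724 215.94698549 199.82343044] [ 0.75126903 -1.02950897 -0.77209072] 22.3
```

View pics/m5.png

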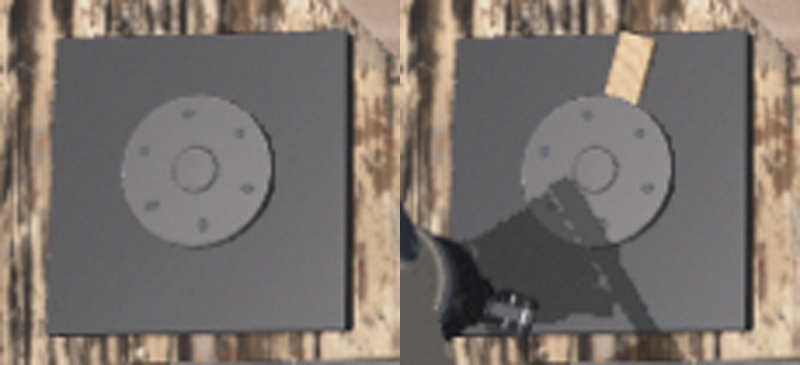

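The cover is unmoved (boss at (195,170) before, (596,170) after, which is the same spot once the 400 px panel offset is removed). The wedge is in at (630,68) and the arm is clear. Handing in.

```bash
python3 -c "
from rig import order;print(order.sign_off())"
```

```text
the job is handed in; nothing more can be done
None
```

The wedge is snug under the cover's clear side (about -17° from +x). A 9.5 N check press above it did not rock the cover, which stayed in place, and the job is handed in at about 22 s.

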